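Wind down the braai trolley: hang the tongs, hold the meat warm

TASK

The meat is off the coals and resting under its cover on the warming tray, so wind the trolley down: lift the steel tongs out of the clear canister and hang them astride the steel rail at the trolley's far edge, one leg on each side, settled in the free stretch between the grill brush and the spatula and clear of both. Turn the warming tray's dial back to its third mark, counted clockwise from the round OFF dot. Leave the canister standing upright about where it is, and do not shift the covered dish, the mug or the spice jar.

Things in the scene. Friction and masses are not known exactly. Their poses are not given: they have to be found in the camera images.
- tongs: Stiff one-piece steel tongs, 160 g, an upside-down U 215 mm tall of 3 mm strip 22 mm wide, standing bow up in the canister at any angle. Origin: between the lower ends of the jaws; z up to the bow, x from leg to leg. Legs parallel at z 150 to 189 mm, 52 mm over the outside, 46 mm inside: pinch across both there. Above is a half-round bow; below they spread to 69 mm outside, jaws 34 mm wide (y).
- tongs_bow (a point): Underside of the tongs' bow on their middle line, 211.5 mm above the tongs' origin along z: this is what rests on the bar. Axes as the tongs.
- tongs_jaw_a (a point): Lower end of the jaw on the tongs' +x leg, 33 mm from their middle.
- tongs_jaw_b (a point): Lower end of the jaw on the tongs' -x leg, 33 mm from their middle.
- rail: Fixed level round steel bar, 16 mm in diameter, 540 mm long, between two upright brackets 260 mm either side of its middle, 55 to 90 mm beyond the far edge of the trolley top, only air below it. Origin: middle of the bar on its axis, 80 mm above the top; y along the bar, x away from the robot, z up.
- grill_brush: Steel grill brush, head 64 mm wide, 360 mm overall, hung from the rail by a wire S-hook (14 mm above the bar's axis) at either end of the free stretch; free to swing about the bar. Origin: on the bar's axis where it hangs; y along the bar.
- spatula: Grey silicone spatula, head 68 mm wide, 335 mm overall, hung by an S-hook like the brush's at the other end of the free stretch, 200 to 300 mm from the brush. Origin: on the bar's axis where it hangs; y along the bar.
- canister: Round clear plastic canister, open at the top, outside diameter 100 mm, 90 mm tall, wall 4 mm, floor 5 mm, 350 g, standing loose on the top. Origin: centre of its underside, z up. The tongs stand in it with a few mm of play.
- dial (a joint): Thermostat dial of the warming tray, rad. 0 = pointer at the round OFF dot, growing clockwise seen from above to 4.19. Eight white ticks follow the dot clockwise every 30 degrees (0.524 rad); the third is at 1.571. It turns stiffly (0.04 N m) and stays where it is left.
- dial_grip (a point): On the dial's axis at half the height of its grip, an upright bar 46 mm long, 13 mm wide, 23 mm tall on a round skirt 54 mm across; this point is 11.5 mm above the skirt and 18.5 mm above the tray's top. x points along the bar to the end with the white pointer line, z up. It turns with the dial.
- warming_tray: Fixed dark steel electric warming tray 220 x 400 x 60 mm. Origin: centre of its underside; y along its length, towards the end with the black control strip and the dial (dial axis at y = 145 mm, x = 0). The OFF dot lies on the +x side of the dial, 36 mm from its axis.
- covered_dish: Round steel dish with lid, 188 mm across and 93 mm tall, 0.95 kg, on the warming tray 145 to 235 mm from the dial. Origin: centre of its underside.
- mug: White ceramic mug, 82 mm across, 92 mm tall, with one handle, to the left of the canister. Origin: centre of its underside.
- spice_jar: Glass spice jar, 44 mm across, 85 mm tall, to the right of the canister. Origin: centre of its underside.
Mind the look-alikes: they are no part of the job. What is shaped like the tongs but brown or pink is not meant.

How it is judged:
At the end, for the whole second after the job is handed in: Tongs at rest astride the bar: bow on it (within 18 mm sideways), a jaw on each side, tilt under 0.25 rad, between brush and spatula and 45 mm or more along the bar from each one's hanging point. Dial at 1.571 rad +/- 0.14. Canister upright on the top within 60 mm of its start (z of tongs_bow in the frame of rail between 0.004 and 0.014 m and x of tongs_bow in the frame of rail between -0.018 and 0.018 m and ((x of tongs_jaw_a in the frame of rail above 0.012 m and x of tongs_jaw_b in the frame of rail below -0.012 m) or (x of tongs_jaw_a in the frame of rail below -0.012 m and x of tongs_jaw_b in the frame of rail above 0.012 m)) and angle between tongs's own z axis and vertical below 0.25 rad and ((y of tongs_bow in the frame of grill_brush above 0.045 m and y of tongs_bow in the frame of spatula below -0.045 m) or (y of tongs_bow in the frame of grill_brush below -0.045 m and y of tongs_bow in the frame of spatula above 0.045 m)) and contact force between tongs and rail above 0.4 N and linear speed of tongs below 0.04 m/s and angular speed of tongs below 0.3 rad/s and value of joint dial between 1.431 and 1.711 rad and angle between canister's own z axis and vertical below 0.1 rad and height (world z) of canister below 0.01 m and distance of canister from where it was at the start of the episode below 0.06 m); the robot touches nothing.
It fails at once if the canister is tipped more than 30 degrees (angle between canister's own z axis and vertical above 0.52 rad).
It fails at once if the covered dish is shifted more than 30 mm (distance of covered_dish from where it was at the start of the episode above 0.03 m).
It fails at once if the mug or the spice jar is shifted more than 40 mm (distance of any of mug, spice_jar from where it was at the start of the episode above 0.04 m).
It also fails if it takes over 72 s, if anything falls off the work surface, if the arm or the gripper's body presses on something with over 40 N, if the wrist force passes 120 N, or if a joint passes its speed limit or range.

ROBOT

A 7-joint arm with a two-finger parallel gripper is mounted at the origin on the work surface. World frame = base frame: x ahead of the robot, y to its left, z up, the work surface at z = 0. Lengths are in m, angles in rad, forces in N, time in s.
With the tool pointing down it reaches from about 0.4 to 0.875 m from the base axis. Payload 19.3 kg.
Tool frame: the origin (TCP) lies on the centre line of the jaws, within the pads' length; the fingertips stand 14 mm ahead of it and the grasp point (between the pads) lies 5 mm behind it; z points along the fingers, y is the line along which they close (so a half turn about z gives the same grasp; the last joint's range is limited). The gripper opens to 85 mm and grips with 20 to 120 N. Pads are 22 mm wide; open, the fingers measure 114 mm over their backs; the gripper's body (76 mm by 85 mm) begins 54 mm behind the grasp point. The pads swing forward as they close: fully open they stand 13 mm farther back than shut.
Start: joints at [1.069, 0.521, -0.036, 1.599, 0.021, 1.021, -0.113], TCP at [0.262, -0.568, 0.245] pointing down, gripper open.
Joint ranges: [-2.91, 2.91], [-0.3, 2.13], [-1.5, 1.42], [0.17, 2.43], [-1.26, 4.41], [0.16, 1.93], [-2.52, 2.52]. Speed limits (rad/s): [1.89, 1.89, 2.39, 2.39, 3.01, 3.01, 3.01].

INTERFACE

Orientations are given as [roll, pitch, yaw] about the fixed x, y, z axes, in that order (R = Rz(yaw) Ry(pitch) Rx(roll)).
In Python, from workcell import bot, grab_frame, regions_of gives the robot as it stands. The module is installed in compiled form; this text tells all that it offers.
- The arm moves only by the tool play_rows, never from a script. Its argument "plan" is a list of rows, each a list of 3 entries, a list of its own where there are three numbers: the shift along the tool's x, y, z in units of 2.5 cm (1.0 is 2.5 cm), then the turn, a rotation vector about the tool's x, y, z in units of 0.15 rad (1.0 is 0.15 rad), then the closure, from -1 (fully open) to 1 (shut). In form: [[[tx, ty, tz], [rx, ry, rz], jaw], ...]. A call has 1 to 20 rows; each row shifts and turns the commanded pose from where the row before left it, along the tool's axes as they then stand; what a row does not reach is not made up. A row lasts 1/8 s, in which the tool goes at most 62.5 mm and 10.7 degrees, less where a joint would pass 70% of its speed; a pose out of reach is approached as far as the arm can. A call with a number of a shift or a turn outside -1 to 1 is refused whole. A call with a gripper value outside its range is refused whole. The fingers move at their own pace and stop on an object; "newtons" is the grip in N (left out, the last holds). Time passes only in rows, so rows that do not move let the fingers close. It gives the time, the measured TCP pose, the force, the opening and the grip force at its end, in the units of the state.
- bot.observe(): the state, without advancing time (a new reading comes with each control period).
- grab_frame(name): name is "scene" or "top" or "wrist"; returns a dict with "pixels" (384x512x3 uint8, red, green, blue), "depth" (384x512 float32, m along the optical axis (not along the pixel's ray), 0 where there is no reading), "camera_matrix" (3x3 intrinsics, pixels), "R" (3x3) and "t" (3): a world point X has camera coordinates R X + t. Camera axes: x right, y down, z forward; pixel columns grow to the right and rows downward; lengths in m; the calibration is good to about 2 mm. A picture is of the moment at which its call begins.
- bot.job_done(): hands the job in; it is judged then, once.
Trained networks look in the newest picture that a camera, given by its name, has taken for a name from the list of things; names that differ only in an ending like _2 or _b are one class to them, and where a whole thing is asked for, a point or a joint stands for the part that bears it (a point fixed in the world has none). Each returns a list of dicts, best first, with "p" (0 to 1); they miss things now and then, are a little off and sometimes report something else, mostly with a low value. They report only what shows in the picture. A call takes as long as a camera call. They do not tell look-alikes from the thing itself.
- regions_of(thing, camera): "mask" (384x512 bool, what is visible of it) and "box" ([left, top, right, bottom] in pixels, round what is visible of it).
The state is a dict: "clock": time; "qpos": joint angles; "qd": joint speeds; "joint_efforts": joint torques, N m; "position": TCP position; "tool_rot": TCP orientation; "force": force on the tool from outside, world axes, zero at the start; "moment": the same for the moment, N m; "grip_width": finger opening in m; "finger_force": force on a finger pad.
Only numpy, scipy, OpenCV 4.12 (cv2) and the standard library are available. Lean on these libraries where they do the work, as an engineer would, in place of code of your own. Each camera call takes 0.05 s, during which the arm holds its last target. There are 200 camera calls.

## Working session

There is one attempt and no reset: what is moved stays moved. The work goes in short steps, Python scripts to look and compute and a tool call to move; the robot and the scene stay as the last step left them, time stands still between calls to the robot, and variables do not carry over. Pictures are saved under pics/ and viewed, at most 10 in all, crops included, and the job is handed in when it is done.

Besides the shell and the picture viewer there is one more tool, called after "Emit:" by a JSON object that holds its "method" and its "body". play_rows: Moves the arm, as the interface text tells. Its arguments: {"type":"object","properties":{"plan":{"type":"array"},"newtons":{"type":"number"}},"required":["plan"]}

```bash
mkdir -p pics; cat > h.py <<'E'
import numpy as np,cv2
from workcell import bot,grab_frame,regions_of
def cloud(f):
    K=f["camera_matrix"];d=f["depth"];v,u=np.mgrid[:d.shape[0],:d.shape[1]]
    P=np.stack([(u-K[0,2])/K[0,0]*d,(v-K[1,2])/K[1,1]*d,d],-1)
    W=(P-f["t"])@f["R"]
    W[d<=0]=np.nan
    return W
def save(f,n,box=None,s=1):
    im=f["pixels"][...,::-1]
    if box: im=im[box[1]:box[3],box[0]:box[2]]
    cv2.imwrite("pics/"+n,cv2.resize(im,None,fx=s,fy=s,interpolation=cv2.INTER_CUBIC))
E
python3 - <<'E'
from h import *
np.set_printoptions(precision=3,suppress=True)
print(bot.observe())
ims=[]
for c in ["scene","top"]:
    f=grab_frame(c);W=cloud(f);ims.append(f["pixels"][...,::-1])
    print(c,"campos",-f["R"].T@f["t"]); print(f["camera_matrix"][0])
    for n in ["tongs","rail","grill_brush","spatula","canister","dial","warming_tray","covered_dish","mug","spice_jar"]:
        for r in regions_of(n,c)[:3]:
            m=r["mask"];p=W[m];p=p[~np.isnan(p[:,0])]
            if len(p): print(n,round(r["p"],2),np.array(r["box"]),len(p),np.median(p,0),np.percentile(p,2,0),np.percentile(p,98,0))
for i,n in enumerate(["scene","top"]): cv2.imwrite(f"pics/{n}0.png",cv2.resize(ims[i],(800,600)))
E
```

```text
{'clock': 0.0, 'qpos': array([ 1.069,  0.522, -0.036,  1.6  ,  0.021,  1.021, -0.113]), 'qd': array([-0.   ,  0.001, -0.002, -0.   ,  0.003, -0.001,  0.001]), 'joint_efforts': array([ -0.001, -92.712,   1.979, -36.994,   0.018,   0.008,  -0.   ]), 'position': array([ 0.261, -0.567,  0.245]), 'tool_rot': array([-3.14 ,  0.   ,  0.432]), 'force': array([ 0.303, -1.074, -1.476]), 'moment': array([ 0.024,  0.033, -0.003]), 'finger_force': 0.0, 'grip_width': 0.08503026699246098}
scene campos [ 0.962 -0.138  0.99 ]
[370.966   0.    254.421]
tongs 0.96 [363.2 137.8 396.6 190.3] 798 [0.386 0.302 0.115] [0.333 0.286 0.   ] [0.403 0.33  0.214]
tongs 0.86 [400.7 171.7 439.6 224.6] 963 [0.498 0.382 0.107] [ 0.415  0.362 -0.002] [0.523 0.466 0.214]
tongs 0.85 [235.5 145.1 250.6 197.9] 629 [ 0.365 -0.102  0.119] [ 0.313 -0.12   0.004] [ 0.378 -0.079  0.214]
rail 0.57 [215.6 242.  422.9 292. ] 1877 [0.635 0.101 0.084] [ 0.407 -0.188 -0.511] [0.645 0.344 0.093]
grill_brush 0.71 [259.6 266.2 279.5 308. ] 447 [ 0.635 -0.042 -0.192] [ 0.619 -0.071 -0.259] [ 0.651 -0.013  0.041]
grill_brush 0.32 [277.5 
[... 2040 characters left out ...]
193 -0.16 ] [ 0.626  0.163 -0.756] [0.783 0.343 0.083]
dial 0.44 [218.9 195.2 241.7 217.9] 159 [0.425 0.026 0.21 ] [0.407 0.005 0.029] [0.453 0.055 0.221]
warming_tray 0.72 [297.8 187.  421.4 256.3] 4799 [ 0.39  -0.344  0.06 ] [ 0.289 -0.614  0.042] [ 0.506 -0.215  0.069]
covered_dish 0.69 [355.4 189.7 411.7 248.7] 2341 [ 0.401 -0.482  0.128] [ 0.32  -0.569  0.111] [ 0.485 -0.405  0.148]
mug 0.65 [168.2 192.2 203.5 217.1] 556 [0.442 0.192 0.018] [ 0.403  0.142 -0.002] [0.478 0.245 0.094]
mug 0.62 [353.4 190.4 411.1 247.9] 2296 [ 0.402 -0.482  0.128] [ 0.322 -0.566  0.111] [ 0.487 -0.404  0.148]
mug 0.22 [222.4 197.1 242.6 217.5] 156 [0.425 0.023 0.21 ] [0.407 0.005 0.028] [0.451 0.051 0.222]
```

View pics/scene0.png

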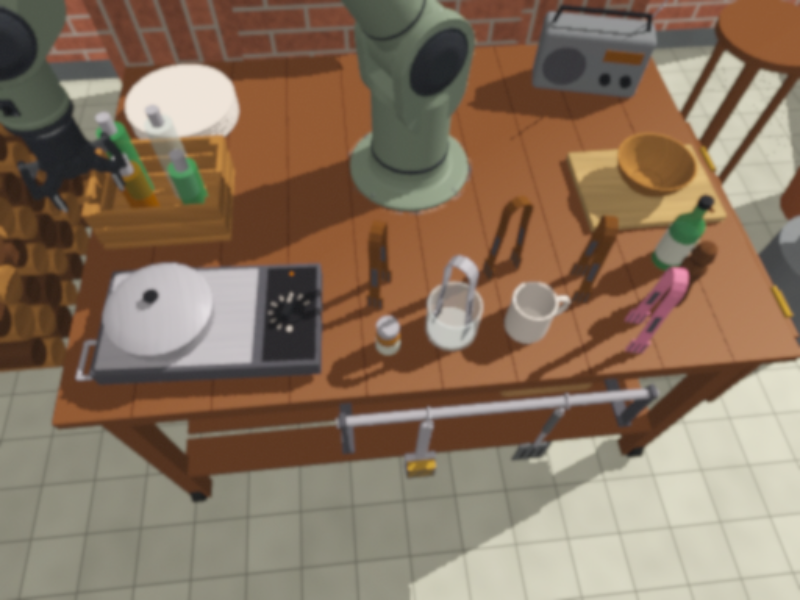

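View pics/top0.png

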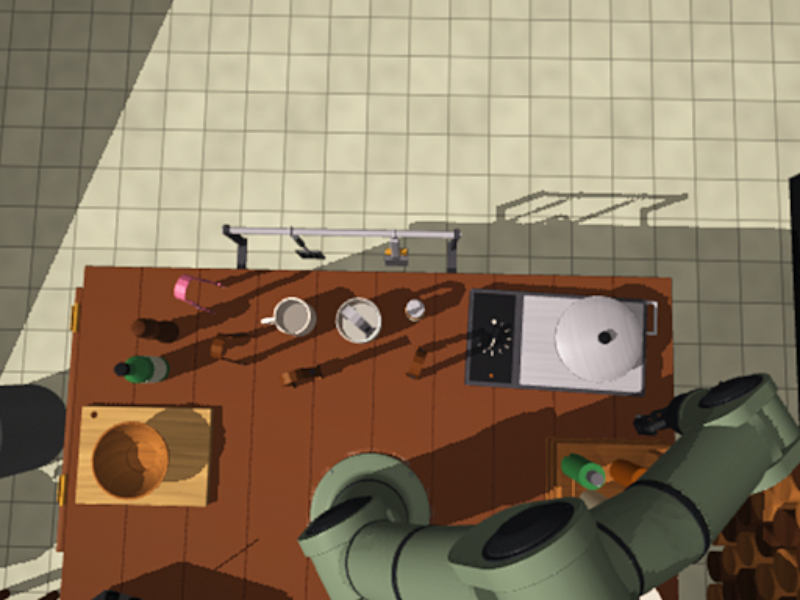

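```bash
python3 - <<'E'
from h import *
np.set_printoptions(precision=4,suppress=True)
ims=[]
for c in ["scene","top"]:
    f=grab_frame(c);W=cloud(f)
    x,y,z=W[...,0],W[...,1],W[...,2]
    m=(abs(x-.43)<.06)&(abs(y-.03)<.06)&(z>.12)
    p=W[m]; print(c,"tongs n",len(p),"med",np.median(p,0))
    for lo,hi in [(.12,.15),(.15,.18),(.18,.2),(.2,.23)]:
        q=p[(p[:,2]>lo)&(p[:,2]<hi)]
        if len(q)>5:
            r=cv2.minAreaRect(q[:,:2].astype(np.float32)); print(lo,hi,len(q),q.mean(0),r, "zmax",q[:,2].max())
    # rail
    m=(abs(x-.63)<.03)&(y>-.15)&(y<.3)&(z>.075)&(z<.096)
    p=W[m]; 
    a=np.polyfit(p[:,1],p[:,0],1);b=np.polyfit(p[:,1],p[:,2],1); print("rail",len(p),a,b,np.percentile(p[:,2],[5,50,95]),np.percentile(p[:,0],[2,50,98]))
    m=(abs(x-.63)<.04)&(y>-.25)&(y<.4)&(z>.097)&(z<.13); p=W[m]; print("hooks",p[np.argsort(p[:,1])][:30])
    # dial bar
    m=(abs(x-.4)<.06)&(abs(y+.267)<.06)&(z>.082)&(z<.1); p=W[m].astype(np.float32)
    print("dial",len(p),p.mean(0),cv2.minAreaRect(p[:,:2]),p[:,2].max())
    m=(abs(x-.4)<.06)&(abs(y+.267)<.06)&(z>.064)&(z<.08); p=W[m].astype(np.float32)
    print("skirt",len(p),p.mean(0),cv2.minEnclosingCircle(p[:,:2]))
    m=(abs(x-.435)<.07)&(abs(y-.03)<.07)&(z>.08)&(z<.1); p=W[m].astype(np.float32)
    print("can rim",len(p),cv2.minEnclosingCircle(p[:,:2]))
    b=(160,175,320,235) if c=="scene" else (200,180,330,235)
    bb=(265,155,320,230) if c=="scene" else (200,180,255,230)
    save(f,f"crop_{c}.png",b,5)
im=[cv2.imread(f"pics/crop_{c}.png") for c in("scene","top")]
w=max(i.shape[1] for i in im); im=[cv2.copyMakeBorder(i,0,0,0,w-i.shape[1],0) for i in im]
cv2.imwrite("pics/crops.png",np.vstack(im))
E
```

```text
scene tongs n 286 med [0.4393 0.0387 0.2027]
0.12 0.15 52 [0.4397 0.0358 0.1356] ((0.4344511330127716, 0.03365394100546837), (0.05683156102895737, 0.0237895417958498), 48.1382942199707) zmax 0.14990817243243676
0.15 0.18 50 [0.4356 0.0312 0.1656] ((0.43450382351875305, 0.03257160633802414), (0.05220921337604523, 0.022781919687986374), 48.97101593017578) zmax 0.17996018218714577
0.18 0.2 35 [0.4414 0.0373 0.1894] ((0.43478837609291077, 0.03167261183261871), (0.05298273265361786, 0.02284790389239788), 50.2265625) zmax 0.19937415585948848
0.2 0.23 149 [0.437  0.0351 0.2137] ((0.43460506200790405, 0.033788759261369705), (0.04802803695201874, 0.025244541466236115), 48.98643112182617) zmax 0.22213047485455825
rail 1087 [-0.0015  0.6358] [0.0008 0.0853] [0.0799 0.0858 0.0894] [0.6266 0.6363 0.6421]
hooks [[ 0.6383 -0.1816  0.0982]
 [ 0.6336  0.3332  0.0971]]Traceback (most recent call last):
  File "<stdin>", line 20, in <module>
cv2.error: OpenCV(4.12.0) /io/opencv/modules/imgproc/src/convhull.cpp:143: error: (-215:Assertion failed) total >= 0 && (depth == CV_32F || depth == CV_32S) in function 'convexHull'
```

The scene view (800x600) shows the steel tongs in the clear canister at (458,295). The other four tongs-shaped things are brown at (378,265), (510,235) and (597,258), and pink at (660,305). Only the grey one in the canister fits the description. The rail runs from (345,415) to (650,395), with the brush hook at (428,412) and the spatula hook at (560,402).

```bash
python3 - <<'E'
from h import *
np.set_printoptions(precision=4,suppress=True)
C=np.ascontiguousarray
def sel(W,cx,cy,r,lo,hi):
    m=(abs(W[...,0]-cx)<r)&(abs(W[...,1]-cy)<r)&(W[...,2]>lo)&(W[...,2]<hi); return W[m].astype(np.float32)
for c in ["scene","top"]:
    f=grab_frame(c);W=cloud(f);x,y,z=W[...,0],W[...,1],W[...,2]
    p=sel(W,.434,.033,.06,.15,.23); q=p[p[:,2]>.205]; print(c,"tongs",len(p),cv2.minAreaRect(C(p[:,:2])),"bow",q.mean(0),np.percentile(q[:,2],95))
    m=(abs(x-.634)<.02)&(y>-.17)&(y<.32)&(z>.07)&(z<.1); p=W[m]
    print("rail",len(p),np.polyfit(p[:,1],p[:,0],1),np.median(p,0),np.percentile(p[:,2],[50,95]))
    m=(abs(x-.634)<.03)&(abs(y-.08)<.3)&(z>-.04)&(z<.068); p=W[m]; h=np.histogram(p[:,1],np.arange(-.22,.4,.01)); print("below",[(round(e,2),n) for n,e in zip(*h) if n])
    p=sel(W,.40,-.267,.05,.081,.1); print("dial",len(p)); 
    if len(p)>3: print(p.mean(0),cv2.minAreaRect(C(p[:,:2])),p[:,2].max())
    p=sel(W,.40,-.267,.05,.0645,.079); 
    if len(p)>3: print("skirt",len(p),p.mean(0),cv2.minEnclosingCircle(C(p[:,:2])))
    p=sel(W,.435,.03,.07,.08,.1); print("rim",len(p),cv2.minEnclosingCircle(C(p[:,:2])))
    m=(z>.05)&(z<.062)&(y<-.2)&(y>-.65)&(x>.25)&(x<.55); print("tray",cv2.minAreaRect(C(W[m][:,:2].astype(np.float32))))
    # white marks near dial
    g=f["pixels"].astype(int); 
    m=(abs(x-.40)<.055)&(abs(y+.267)<.055)&(g.min(-1)>110); print("white",len(W[m])); 
    n,l,s,ce=cv2.connectedComponentsWithStats(m.astype(np.uint8),connectivity=8)
    for i in range(1,n): print(s[i,4],W[l==i].mean(0))
    save(f,f"crop_{c}.png",(165,165,325,240) if c=="scene" else (200,180,360,240),5)
im=[cv2.imread(f"pics/crop_{c}.png") for c in("scene","top")]
cv2.imwrite("pics/crops.png",np.vstack(im)[:600])
E
```

```text
scene tongs 235 ((0.433841347694397, 0.03318970650434494), (0.052501656115055084, 0.025040432810783386), 49.05965042114258) bow [0.4361 0.0342 0.2149] 0.22040713
rail 1192 [-0.0015  0.6358] [0.6362 0.0696 0.0858] [0.0858 0.0894]
below [(np.float64(-0.19), np.int64(30)), (np.float64(-0.18), np.int64(20)), (np.float64(-0.06), np.int64(10)), (np.float64(-0.05), np.int64(44)), (np.float64(-0.04), np.int64(33)), (np.float64(0.18), np.int64(53)), (np.float64(0.19), np.int64(36)), (np.float64(0.33), np.int64(138)), (np.float64(0.34), np.int64(11))]
dial 79
[ 0.4077 -0.2691  0.0881] ((0.4059208035469055, -0.26970067620277405), (0.013809890486299992, 0.04426512122154236), 70.44915008544922) 0.092649326
skirt 158 [ 0.4083 -0.2682  0.0677] ((0.3942522406578064, -0.271410197019577), 0.049402911216020584)
rim 236 ((0.43689611554145813, 0.03256266191601753), 0.05042336881160736)
tray ((0.39910075068473816, -0.41435250639915466), (0.40072157979011536, 0.22326050698757172), 87.34744262695312)
white 32
13 [ 0.3896 -0.2654  0.0873]
3 [ 0.3739 -0.285   0.0622]
1 [ 0.3865 -0.2981  0.0642]
14 [ 0.4389 -0
[... 500 characters left out ...]
np.int64(17)), (np.float64(0.33), np.int64(43)), (np.float64(0.34), np.int64(5))]
dial 55
[ 0.4037 -0.2661  0.0885] ((0.4039015471935272, -0.2665623128414154), (0.013385472819209099, 0.04581199586391449), 68.80132293701172) 0.09388065
skirt 141 [ 0.4028 -0.2654  0.0671] ((0.40115368366241455, -0.26748526096343994), 0.06746577471494675)
rim 117 ((0.43558672070503235, 0.034618642181158066), 0.049739670008420944)
tray ((0.3974918723106384, -0.421671986579895), (0.42121025919914246, 0.2205354869365692), 87.32328796386719)
white 23
7 [ 0.4426 -0.2712  0.0601]
8 [ 0.3937 -0.2641  0.0896]
1 [ 0.4015 -0.3015  0.0695]
1 [ 0.3842 -0.2988  0.0654]
2 [ 0.3763 -0.2489  0.0599]
4 [ 0.3714 -0.2663  0.061 ]
```

View pics/crops.png

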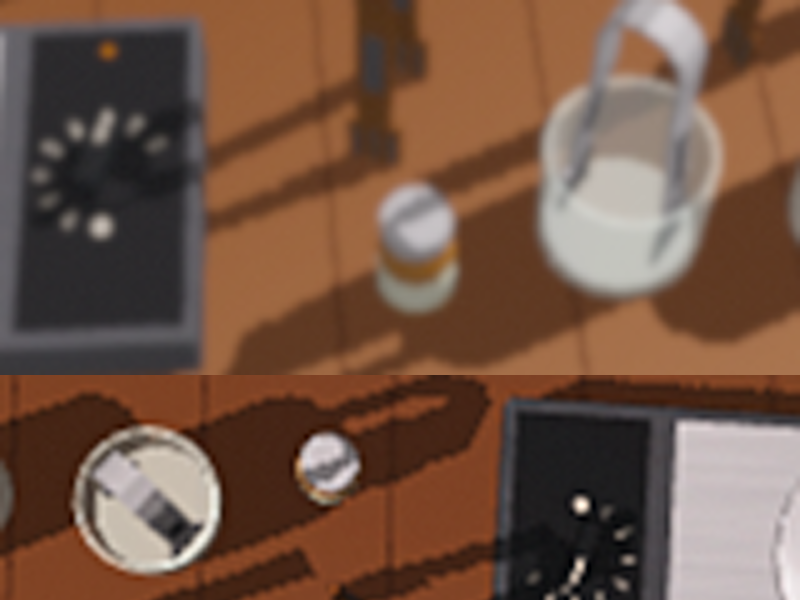

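Confirmed in the crop: the grey steel tongs are in the canister at crop (650,100). The dial is at (100,170), its pointer towards the robot, well past the third mark. I'll do the dial first, starting with a move above it.

Emit:
{"method": "play_rows", "body": {"plan": [[[0.85,-0.7,0],[0,0,0],-1],[[0.85,-0.7,0],[0,0,0],-1],[[0.85,-0.7,0],[0,0,0],-1],[[0.85,-0.7,0],[0,0,0],-1],[[0.85,-0.7,0],[0,0,0],-1],[[0.85,-0.7,0],[0,0,0],-1],[[0.85,-0.7,0],[0,0,0],-1],[[0.85,-0.7,0],[0,0,0],-1],[[0.85,-0.7,0],[0,0,0],-1],[[0.85,-0.7,0],[0,0,0],-1],[[0.85,-0.7,0],[0,0,0],-1],[[0.85,-0.7,0],[0,0,0],-1],[[0,0,0],[0,0,0.88],-1],[[0,0,0],[0,0,0.88],-1],[[0,0,0],[0,0,0.88],-1],[[0,0,0],[0,0,0.88],-1],[[0,0,0],[0,0,0.88],-1],[[0,0,0],[0,0,0.88],-1],[[0,0,0],[0,0,0],-1],[[0,0,0],[0,0,0],-1]], "newtons": 40}}

```text
clock: 3.75
position: [0.4053, -0.2701, 0.2453]
tool_rot: [3.142, -0.0, -0.357]
force: [0.0, -0.1, 0.1]
grip_width: 0.0854
finger_force: 0.0
```

```bash
python3 - <<'E'
from h import *
np.set_printoptions(precision=4,suppress=True)
C=np.ascontiguousarray
f=grab_frame("wrist");W=cloud(f);x,y,z=W[...,0],W[...,1],W[...,2]
o=bot.observe();print(o["position"],o["tool_rot"],o["qpos"],o["clock"])
m=(abs(x-.4045)<.05)&(abs(y+.269)<.05)&(z>.08)&(z<.1);p=W[m].astype(np.float32)
print(len(p),p.mean(0) if len(p) else 0, cv2.minAreaRect(C(p[:,:2])) if len(p)>3 else 0)
save(f,"wrist1.png",None,1.5)
E
```

```text
[ 0.4053 -0.2702  0.2453] [-3.1416 -0.     -0.3576] [ 0.4542  0.303   0.015   1.955  -0.0058  0.8836 -1.4562] 3.8
777 [ 0.4058 -0.2703  0.0917] ((0.404283344745636, -0.2696485221385956), (0.012550253421068192, 0.04625994712114334), 69.78038024902344)
```

View pics/wrist1.png

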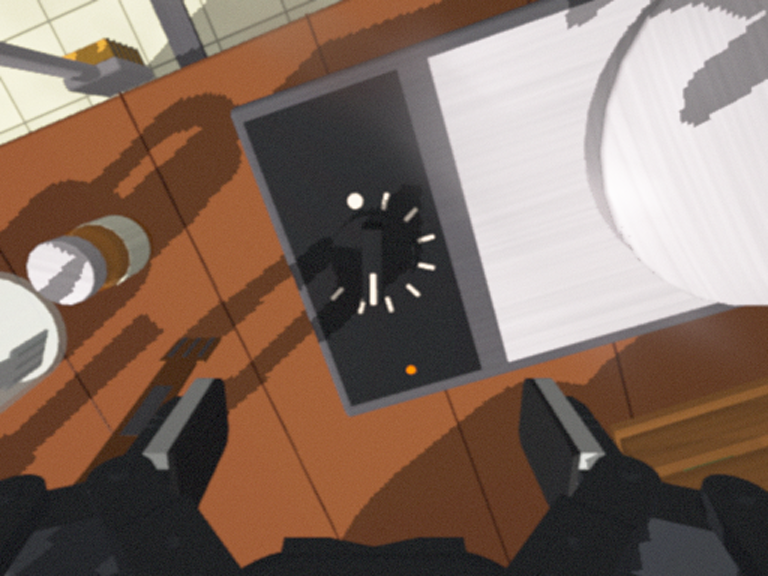

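The wrist view shows the dial with its pointer at (373,290) and the OFF dot at (355,200). The third tick is at (427,238), and the jaws are aligned with the bar. Next I descend and grip.

Emit:
{"method": "play_rows", "body": {"plan": [[[0,0,0.9],[0,0,0],-1],[[0,0,0.9],[0,0,0],-1],[[0,0,0.9],[0,0,0],-1],[[0,0,0.9],[0,0,0],-1],[[0,0,0.9],[0,0,0],-1],[[0,0,0.8],[0,0,0],-1],[[0,0,0.7],[0,0,0],-1],[[0,0,0],[0,0,0],1],[[0,0,0],[0,0,0],1],[[0,0,0],[0,0,0],1],[[0,0,0],[0,0,0],1],[[0,0,0],[0,0,0],1],[[0,0,0],[0,0,0],1],[[0,0,0],[0,0,0],1],[[0,0,0],[0,0,0],1]], "newtons": 40}}

```text
clock: 5.68
position: [0.4057, -0.27, 0.0959]
tool_rot: [-3.141, -0.001, -0.36]
force: [-1.3, 3.5, 10.4]
grip_width: 0.0115
finger_force: 41.2
```

Emit:
{"method": "play_rows", "body": {"plan": [[[0,0,-0.12],[0,0,0],1],[[0,0,0],[0,0,-0.84],1],[[0,0,0],[0,0,-0.84],1],[[0,0,0],[0,0,-0.84],1],[[0,0,0],[0,0,-0.84],1],[[0,0,0],[0,0,-0.84],1],[[0,0,0],[0,0,-0.84],1],[[0,0,0],[0,0,-0.84],1],[[0,0,0],[0,0,-0.84],1],[[0,0,0],[0,0,-0.84],1],[[0,0,0],[0,0,-0.84],1],[[0,0,0],[0,0,-0.84],1],[[0,0,0],[0,0,-0.84],1],[[0,0,0],[0,0,-0.84],1],[[0,0,0],[0,0,-0.84],1],[[0,0,0],[0,0,-0.84],1],[[0,0,0],[0,0,0],1],[[0,0,0],[0,0,0],1]]}}

```text
clock: 7.92
position: [0.4046, -0.2691, 0.0975]
tool_rot: [-3.14, -0.002, 1.53]
force: [2.6, 6.7, -20.7]
grip_width: 0.0115
finger_force: 42.0
```

Emit:
{"method": "play_rows", "body": {"plan": [[[0,0,0],[0,0,0],-1],[[0,0,0],[0,0,0],-1],[[0,0,0],[0,0,0],-1],[[0,0,0],[0,0,0],-1],[[0,0,0],[0,0,0],-1],[[0,0,-1],[0,0,0],-1],[[0,0,-1],[0,0,0],-1],[[0,0,-1],[0,0,0],-1],[[0,0,-1],[0,0,0],-1],[[0,0,-1],[0,0,0],-1],[[0,0,-1],[0,0,0],-1],[[0,0,0],[0,0,0],-1],[[0,0,0],[0,0,0],-1]]}}

```text
clock: 9.55
position: [0.405, -0.2702, 0.2478]
tool_rot: [-3.141, -0.0, 1.53]
force: [-0.0, 0.4, -0.1]
grip_width: 0.0853
finger_force: 0.0
```

```bash
python3 - <<'E'
from h import *
np.set_printoptions(precision=4,suppress=True)
C=np.ascontiguousarray
f=grab_frame("wrist");W=cloud(f);x,y,z=W[...,0],W[...,1],W[...,2];g=f["pixels"].astype(int)
o=bot.observe();print(o["position"],o["tool_rot"],o["qpos"],o["clock"])
m=(abs(x-.4045)<.05)&(abs(y+.269)<.05)&(z>.08)&(z<.1);p=W[m].astype(np.float32)
print(len(p),cv2.minAreaRect(C(p[:,:2])))
m=(abs(x-.4045)<.05)&(abs(y+.269)<.05)&(z>.05)&(g.min(-1)>110)
n,l,s,ce=cv2.connectedComponentsWithStats(m.astype(np.uint8))
for i in range(1,n):
    q=W[l==i].mean(0);d=q[:2]-[.4043,-.2697]
    if s[i,4]>4: print(s[i,4],q,np.hypot(*d),np.degrees(np.arctan2(d[1],d[0])))
E
```

```text
[ 0.4049 -0.2701  0.2476] [-3.1407 -0.0005  1.5298] [ 0.975   0.3554 -0.6397  1.9271  0.2594  0.9424  0.1699] 9.6
775 ((0.4037962853908539, -0.2701371908187866), (0.047084443271160126, 0.012603319250047207), 87.81439208984375)
22 [ 0.388  -0.2387  0.0633] 0.03498390474383387 117.78229743330857
33 [ 0.3742 -0.2508  0.0637] 0.03556366456991863 147.89822294866389
87 [ 0.4402 -0.2715  0.0636] 0.03594425028562986 -2.910602614056687
37 [ 0.3696 -0.2683  0.0637] 0.03477563316942708 177.77090217949552
125 [ 0.4032 -0.287   0.0878] 0.017314849439763275 -93.5955279943887
40 [ 0.3731 -0.286   0.0634] 0.03523936820218164 -152.40661483500472
39 [ 0.4338 -0.2888  0.0635] 0.035136638326986824 -32.9117924078746
38 [ 0.3853 -0.2994  0.0635] 0.03520857109158685 -122.5730836652247
25 [ 0.4207 -0.3015  0.0635] 0.035764892353514675 -62.74771845109232
833 [ 0.3583 -0.2581  0.2739] 0.047489447388021716 165.82723081217745
827 [ 0.4514 -0.2619  0.2741] 0.04776173684662247 9.363843691150588
45 [ 0.3923 -0.2602  0.3094] 0.01529920046127678 141.78437868848033
5 [ 0.4153 -0.2614  0.3085] 0.01375556689610271 36.94638689009693
16 [ 0.4182 -0.2614  0.3087] 0.01624271849704504 30.873295968289348
```

The dial pointer measures about -93° and the third tick -92.7°, so the dial is done. Next, the tongs.

Emit:
{"method": "play_rows", "body": {"plan": [[[0,0,-0.7],[0,0,0],-1],[[0,0,-0.7],[0,0,0],-1],[[0,0,-0.7],[0,0,0],-1],[[0.94,0.05,0],[0,0,0],-1],[[0.94,0.05,0],[0,0,0],-1],[[0.94,0.05,0],[0,0,0],-1],[[0.94,0.05,0],[0,0,0],-1],[[0.94,0.05,0],[0,0,0],-1],[[0.94,0.05,0],[0,0,0],-1],[[0.94,0.05,0],[0,0,0],-1],[[0.94,0.05,0],[0,0,0],-1],[[0.94,0.05,0],[0,0,0],-1],[[0.94,0.05,0],[0,0,0],-1],[[0.94,0.05,0],[0,0,0],-1],[[0.94,0.05,0],[0,0,0],-1],[[0.94,0.05,0],[0,0,0],-1],[[0,0,0],[0,0,0],-1]]}}

```text
clock: 11.72
position: [0.4338, 0.0358, 0.3002]
tool_rot: [-3.141, -0.001, 1.532]
force: [0.1, 0.5, -0.7]
grip_width: 0.0855
finger_force: 0.0
```

Emit:
{"method": "play_rows", "body": {"plan": [[[0,0,0],[0,0,-0.86],-1],[[0,0,0],[0,0,-0.86],-1],[[0,0,0],[0,0,-0.86],-1],[[0,0,0],[0,0,-0.86],-1],[[0,0,0],[0,0,-0.86],-1],[[0,0,0],[0,0,-0.86],-1],[[0,0,0],[0,0,-0.86],-1],[[0,0,0],[0,0,0],-1],[[0,0,0],[0,0,0],-1]]}}

```text
clock: 12.85
position: [0.4339, 0.034, 0.3006]
tool_rot: [-3.141, -0.0, 2.429]
force: [-0.1, -0.7, -0.2]
grip_width: 0.0851
finger_force: 0.0
```

```bash
python3 - <<'E'
from h import *
np.set_printoptions(precision=4,suppress=True)
C=np.ascontiguousarray
o=bot.observe();print(o["position"],o["tool_rot"],o["qpos"],o["clock"])
f=grab_frame("wrist");W=cloud(f);x,y,z=W[...,0],W[...,1],W[...,2]
m=(abs(x-.434)<.05)&(abs(y-.033)<.05)&(z>.13)&(z<.235);p=W[m].astype(np.float32)
print(len(p),cv2.minAreaRect(C(p[:,:2])) if len(p)>4 else 0, p[:,2].max() if len(p) else 0)
q=p[p[:,2]>.19];print(len(q),cv2.minAreaRect(C(q[:,:2])))
save(f,"wrist2.png",None,1.5)
E
```

```text
[0.4339 0.034  0.3006] [-3.1413 -0.0004  2.4293] [ 0.6544  0.2673 -1.0239  1.9626  0.2624  1.0531  0.3729] 12.85
2529 ((0.43333709239959717, 0.032215818762779236), (0.05558577924966812, 0.02279403619468212), 49.0931396484375) 0.2237594
2298 ((0.4333082437515259, 0.03218253329396248), (0.05207236483693123, 0.02279403619468212), 49.0931396484375)
```

View pics/wrist2.png

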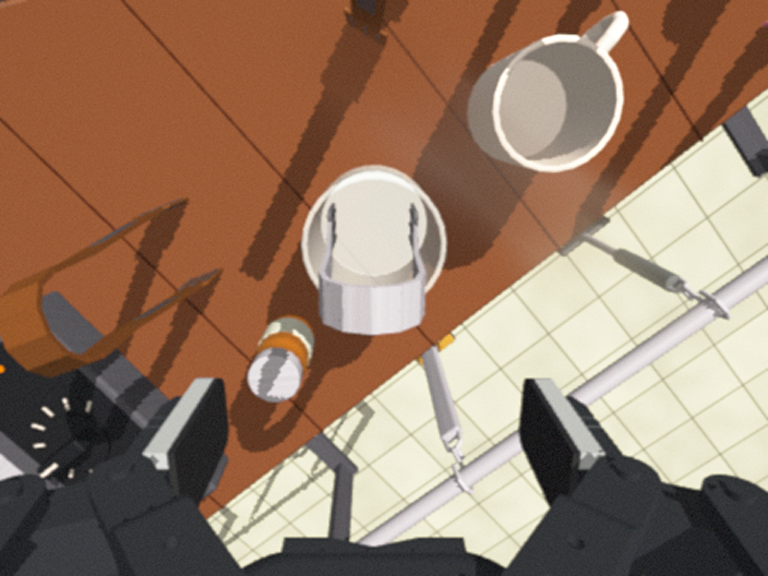

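The wrist view shows the steel bow at (372,300), centred between the jaws and aligned with them; the canister rim is at (372,240). I descend and grip.

Emit:
{"method": "play_rows", "body": {"plan": [[[0,-0.06,0.8],[0,0,0],-1],[[0,0,0.8],[0,0,0],-1],[[0,0,0.8],[0,0,0],-1],[[0,0,0.8],[0,0,0],-1],[[0,0,0.7],[0,0,0],-1],[[0,0,0.6],[0,0,0],-1],[[0,0,0.5],[0,0,0],-1],[[0,0,0],[0,0,0],-1],[[0,0,0],[0,0,0],1],[[0,0,0],[0,0,0],1],[[0,0,0],[0,0,0],1],[[0,0,0],[0,0,0],1],[[0,0,0],[0,0,0],1],[[0,0,0],[0,0,0],1]], "newtons": 50}}

```text
clock: 14.65
position: [0.4335, 0.0332, 0.1764]
tool_rot: [3.141, 0.001, 2.432]
force: [-0.8, -0.0, 7.3]
grip_width: 0.0514
finger_force: 50.9
```

Emit:
{"method": "play_rows", "body": {"plan": [[[0,0,-0.2],[0,0,0],1],[[0,0,-0.4],[0,0,0],1],[[0,0,-0.5],[0,0,0],1],[[0,0,-0.5],[0,0,0],1],[[0,0,-0.5],[0,0,0],1],[[0,0,-0.5],[0,0,0],1],[[0,0,-0.5],[0,0,0],1],[[0,0,-0.5],[0,0,0],1],[[0,0,-0.5],[0,0,0],1],[[0,0,-0.5],[0,0,0],1],[[0,0,-0.5],[0,0,0],1],[[0,0,-0.4],[0,0,0],1],[[0,0,0],[0,0,0],1],[[0,0,0],[0,0,0],1]]}}

```text
clock: 16.4
position: [0.4329, 0.0331, 0.313]
tool_rot: [-3.141, -0.0, 2.433]
force: [0.2, 0.8, -1.6]
grip_width: 0.0513
finger_force: 52.6
```

```bash
python3 - <<'E'
from h import *
np.set_printoptions(precision=4,suppress=True)
C=np.ascontiguousarray
o=bot.observe();print(o["position"],o["tool_rot"],o["qpos"],o["clock"],o["grip_width"])
f=grab_frame("scene");W=cloud(f);x,y,z=W[...,0],W[...,1],W[...,2]
for r in regions_of("tongs","scene")[:6]: 
    p=W[r["mask"]];p=p[~np.isnan(p[:,0])];print(round(r["p"],2),np.array(r["box"]),np.median(p,0),np.percentile(p[:,2],[1,3,97]))
m=(abs(x-.435)<.07)&(abs(y-.03)<.07)&(z>.08)&(z<.1); p=W[m].astype(np.float32); print("rim",len(p),cv2.minEnclosingCircle(C(p[:,:2])))
m=(abs(x-.435)<.06)&(abs(y-.03)<.06)&(z>.105)&(z<.19); p=W[m].astype(np.float32)
for lo in np.arange(.105,.19,.02):
    q=p[(p[:,2]>lo)&(p[:,2]<lo+.02)]
    if len(q)>4: print(lo,len(q),cv2.minAreaRect(C(q[:,:2])))
for c in("scene","top"):
    f=grab_frame(c);W=cloud(f);x,y,z=W[...,0],W[...,1],W[...,2]
    for nm in("grill_brush","spatula"):
        for r in regions_of(nm,c)[:1]:
            p=W[r["mask"]];print(c,nm,r["box"]); p=p[(abs(p[:,0]-.634)<.05)&(p[:,2]<.06)&(p[:,2]>-.15)]
            print(len(p),np.median(p,0), p[p[:,2]>0].mean(0))
save(grab_frame("scene"),"lift.png",(200,100,400,250),4)
E
```

```text
[0.4329 0.0331 0.313 ] [-3.1413 -0.0003  2.4327] [ 0.6741  0.2496 -1.036   1.9462  0.2434  1.0791  0.3971] 16.4 0.05130881188193251
0.78 [401.9 170.4 441.  224.6] [0.499  0.3813 0.1249] [0.0066 0.011  0.2135]
0.77 [366.4 138.9 395.1 192.9] [0.385  0.302  0.1109] [-0.0015  0.0024  0.2131]
0.73 [281.1 127.5 307.6 196.5] [0.4314 0.033  0.2577] [-0.0016  0.0003  0.3564]
0.68 [306.1 127.4 339.9 179.6] [0.3086 0.177  0.0879] [0.0005 0.0066 0.2041]
0.61 [235.4 143.3 249.6 197.2] [ 0.3648 -0.1022  0.1231] [0.0037 0.0089 0.2136]
rim 218 ((0.4352065324783325, 0.033478930592536926), 0.051456648856401443)
0.125 7 ((0.43197038769721985, 0.03248395025730133), (0.07128274440765381, 0.02141846902668476), 60.29678726196289)
0.14500000000000002 48 ((0.43582412600517273, 0.03147302567958832), (0.06851943582296371, 0.0326913520693779), 46.76095962524414)
0.165 54 ((0.4346623122692108, 0.032871928066015244), (0.06921254098415375, 0.03366069868206978), 48.171783447265625)
0.185 12 ((0.4357539117336273, 0.03245176374912262), (0.06648782640695572, 0.024273091927170753), 44.07143020629883)
scene grill_brush [258.3, 265.5, 277.8, 310.1]
161 [ 0.6357 -0.0426 -0.035 ] [ 0.636  -0.0416  0.0228]
scene spatula [328.8, 259.8, 361.2, 293.0]
127 [ 0.6374  0.1884 -0.0229] [0.637  0.1892 0.0247]
top grill_brush [247.2, 152.7, 260.0, 172.0]
71 [ 0.6259 -0.039  -0.0343] [ 0.6296 -0.0388  0.0224]
top spatula [182.6, 146.1, 202.4, 165.5]
46 [ 0.6304  0.1917 -0.0169] [0.6307 0.1923 0.0237]
```

View pics/lift.png

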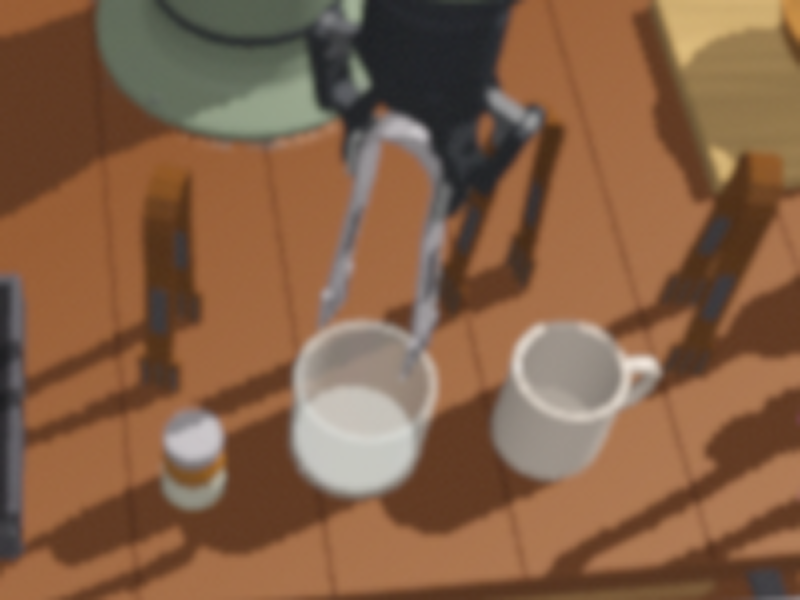

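The tongs are out of the canister, which still stands at crop (365,410). The jaws clear the rim. Now I turn the tongs and carry them over the rail.

Emit:
{"method": "play_rows", "body": {"plan": [[[0,0,0],[0,0,0.72],1],[[0,0,0],[0,0,0.72],1],[[0,0,0],[0,0,0.72],1],[[0,0,0],[0,0,0.72],1],[[0,0,0],[0,0,0.72],1],[[0,0,0],[0,0,0.72],1],[[0,0,0],[0,0,0.72],1],[[0,0,0],[0,0,0.71],1],[[0,0,0],[0,0,0],1]]}}

```text
clock: 17.98
position: [0.4331, 0.0334, 0.3133]
tool_rot: [3.142, 0.0, 1.571]
force: [-0.4, -0.7, -1.9]
grip_width: 0.0514
finger_force: 52.4
```

Emit:
{"method": "play_rows", "body": {"plan": [[[0.14,0.4,0],[0,0,0],1],[[0.14,0.6,0],[0,0,0],1],[[0.14,0.7,0],[0,0,0],1],[[0.14,0.7,0],[0,0,0],1],[[0.14,0.7,0],[0,0,0],1],[[0.14,0.7,0],[0,0,0],1],[[0.14,0.7,0],[0,0,0],1],[[0.14,0.7,0],[0,0,0],1],[[0.14,0.7,0],[0,0,0],1],[[0.14,0.7,0],[0,0,0],1],[[0.14,0.7,0],[0,0,0],1],[[0.14,0.6,0],[0,0,0],1],[[0,0.2,0],[0,0,0],1],[[0,0,0],[0,0,0],1],[[0,0,0],[0,0,0],1]]}}

```text
clock: 19.85
position: [0.6353, 0.075, 0.3133]
tool_rot: [-3.141, 0.0, 1.57]
force: [-0.5, -1.2, -1.8]
grip_width: 0.0513
finger_force: 52.8
```

```bash
python3 - <<'E'
from h import *
np.set_printoptions(precision=4,suppress=True)
C=np.ascontiguousarray
o=bot.observe();print(o["position"],o["tool_rot"],o["qpos"],o["clock"],o["grip_width"])
for c in("scene","top"):
    f=grab_frame(c);W=cloud(f);x,y,z=W[...,0],W[...,1],W[...,2]
    m=(abs(x-.634)<.055)&(abs(y-.075)<.04)&(z>.10)&(z<.3); p=W[m].astype(np.float32); print(c,len(p),p[:,2].min())
    for lo in np.arange(.11,.3,.03):
        q=p[(p[:,2]>lo)&(p[:,2]<lo+.03)]
        if len(q)>4: print(round(lo,2),len(q),np.percentile(q,[2,98],0).ravel(),cv2.minAreaRect(C(q[:,:2])))
E
```

```text
[0.6353 0.075  0.3133] [-3.1414  0.0002  1.5703] [ 0.2698  0.5816 -0.7686  1.4469  0.4104  1.2782 -0.5352] 19.85 0.0513261436327431
scene 611 0.1411759
0.14 118 [0.6018 0.0579 0.1429 0.6703 0.0904 0.1691] ((0.6362653970718384, 0.07471029460430145), (0.033852469176054, 0.06978112459182739), 89.15251159667969)
0.17 129 [0.6017 0.0585 0.1704 0.6704 0.0896 0.1986] ((0.6364102959632874, 0.07402030378580093), (0.032527580857276917, 0.06962716579437256), 89.66200256347656)
0.2 100 [0.6039 0.0634 0.2008 0.6678 0.0848 0.2287] ((0.6359386444091797, 0.07401368767023087), (0.06460482627153397, 0.02274269610643387), 0.9365416765213013)
0.23 118 [0.6067 0.0634 0.2302 0.6663 0.0852 0.2584] ((0.6364618539810181, 0.0749220922589302), (0.06083794683218002, 0.02330944500863552), 0.09047231823205948)
0.26 118 [0.609  0.0632 0.2602 0.6639 0.0842 0.2886] ((0.6363458037376404, 0.07413969188928604), (0.021500157192349434, 0.05585451424121857), 89.14476013183594)
0.29 28 [0.6094 0.0632 0.2901 0.661  0.0805 0.2999] ((0.6354755163192749, 0.06731180846691132), (0.01729368232190609, 0.052239056676626205), 78.57955932617188)Traceback (most recent call last):
  File "<stdin>", line 7, in <module>
    return umr_minimum(a, axis, None, out, keepdims, initial, where)
ValueError: zero-size array to reduction operation minimum which has no identity
```

Emit:
{"method": "play_rows", "body": {"plan": [[[0,-0.1,0.4],[0,0,0],1],[[0,0,0.7],[0,0,0],1],[[0,0,0.7],[0,0,0],1],[[0,0,0.7],[0,0,0],1],[[0,0,0.7],[0,0,0],1],[[0,0,0.7],[0,0,0],1],[[0,0,0.7],[0,0,0],1],[[0,0,0.7],[0,0,0],1],[[0,0,0.7],[0,0,0],1],[[0,0,0.7],[0,0,0],1],[[0,0,0.7],[0,0,0],1],[[0,0,0.7],[0,0,0],1],[[0,0,0.7],[0,0,0],1],[[0,0,0.6],[0,0,0],1],[[0,0,0.6],[0,0,0],1],[[0,0,0.2],[0,0,0],1],[[0,0,0],[0,0,0],1],[[0,0,0],[0,0,0],1]]}}

```text
clock: 22.2
position: [0.6334, 0.0752, 0.0588]
tool_rot: [3.141, -0.0, 1.57]
force: [0.1, 0.5, -1.6]
grip_width: 0.0517
finger_force: 52.7
```

Emit:
{"method": "play_rows", "body": {"plan": [[[0,0,0.15],[0,0,0],1],[[0,0,0.1],[0,0,0],1],[[0,0,0.06],[0,0,0],1],[[0,0,0.02],[0,0,0],1],[[0,0,0],[0,0,0],1],[[0,0,0],[0,0,0],1]]}}

```text
clock: 22.95
position: [0.6331, 0.0751, 0.0501]
tool_rot: [3.141, -0.0, 1.57]
force: [0.3, -1.0, -1.5]
grip_width: 0.0516
finger_force: 52.7
```

Emit:
{"method": "play_rows", "body": {"plan": [[[0,0,0.04],[0,0,0],1],[[0,0,0],[0,0,0],1],[[0,0,0],[0,0,0],1]]}}

```text
clock: 23.32
position: [0.6331, 0.0752, 0.0491]
tool_rot: [-3.142, -0.0, 1.57]
force: [-0.7, -0.2, -1.9]
grip_width: 0.0513
finger_force: 52.7
```

```bash
python3 - <<'E'
from h import *
np.set_printoptions(precision=4,suppress=True)
f=grab_frame("scene");W=cloud(f);x,y,z=W[...,0],W[...,1],W[...,2]
save(f,"rail1.png",(230,190,380,300),5)
E
```

```text
(no output)
```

View pics/rail1.png

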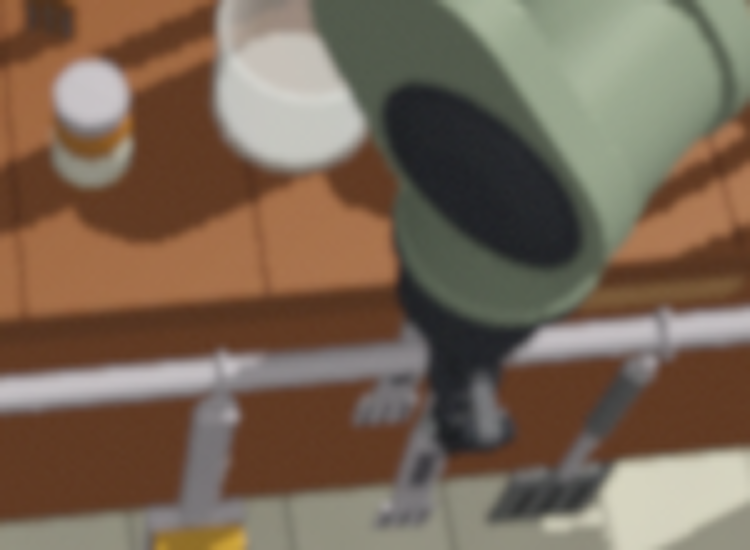

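The crop shows the tongs astride the bar, with one jaw behind it at (385,400) and one in front at (405,510). The brush hook is at (220,360) and the spatula hook at (662,330). I keep lowering until the bow touches.

Emit:
{"method": "play_rows", "body": {"plan": [[[0,0,0.04],[0,0,0],1],[[0,0,0.04],[0,0,0],1],[[0,0,0],[0,0,0],1],[[0,0,0],[0,0,0],1]]}}

```text
clock: 23.88
position: [0.6335, 0.0752, 0.0479]
tool_rot: [3.141, 0.0, 1.57]
force: [-4.6, -1.0, 12.1]
grip_width: 0.0515
finger_force: 54.4
```

Contact. I back off slightly, then release slowly.

Emit:
{"method": "play_rows", "body": {"plan": [[[0,0,-0.02],[0,0,0],1],[[0,0,0],[0,0,0],0.1],[[0,0,0],[0,0,0],0],[[0,0,0],[0,0,0],-0.2],[[0,0,0],[0,0,0],-0.4],[[0,0,0],[0,0,0],-0.7],[[0,0,0],[0,0,0],-1],[[0,0,0],[0,0,0],-1],[[0,0,0],[0,0,0],-1],[[0,0,0],[0,0,0],-1]]}}

```text
clock: 25.12
position: [0.6331, 0.0751, 0.0475]
tool_rot: [-3.142, -0.0, 1.57]
force: [0.0, -0.8, 0.7]
grip_width: 0.0854
finger_force: 0.0
```

Emit:
{"method": "play_rows", "body": {"plan": [[[0,0,-0.2],[0,0,0],-1],[[0,0,-0.4],[0,0,0],-1],[[0,0,-0.5],[0,0,0],-1],[[0,0,-0.5],[0,0,0],-1],[[0,0,-0.6],[0,0,0],-1],[[0,0,-0.8],[0,0,0],-1],[[0,0,-0.8],[0,0,0],-1],[[0,0,-0.8],[0,0,0],-1],[[0,0,-0.8],[0,0,0],-1],[[0,0,-0.8],[0,0,0],-1],[[0,0,-0.8],[0,0,0],-1],[[0,0,-0.8],[0,0,0],-1],[[0,-0.8,0],[0,0,0],-1],[[0,-0.8,0],[0,0,0],-1],[[0,-0.8,0],[0,0,0],-1],[[0,-0.8,0],[0,0,0],-1],[[0,0,0],[0,0,0],-1],[[0,0,0],[0,0,0],-1],[[0,0,0],[0,0,0],-1],[[0,0,0],[0,0,0],-1]]}}

```text
clock: 27.62
position: [0.5533, 0.0753, 0.2425]
tool_rot: [-3.141, -0.0, 1.57]
force: [0.1, -0.2, 0.5]
grip_width: 0.0854
finger_force: 0.0
```

```bash
python3 - <<'E'
from h import *
np.set_printoptions(precision=4,suppress=True)
C=np.ascontiguousarray
f=grab_frame("scene")
for k in range(3):
    f=grab_frame("scene");W=cloud(f);x,y,z=W[...,0],W[...,1],W[...,2]
    m=(abs(x-.634)<.06)&(abs(y-.075)<.05)&(z>-.14)&(z<.07); p=W[m]; print(len(p),p.mean(0))
m=(abs(x-.634)<.03)&(abs(y-.075)<.03)&(z>.088)&(z<.1); p=W[m]; print("bow",len(p),p.mean(0),p[:,2].max())
for c in("scene","top"):
  g=grab_frame(c);V=cloud(g)
  p=V[(abs(V[...,0]-.435)<.07)&(abs(V[...,1]-.03)<.07)&(V[...,2]>.08)&(V[...,2]<.1)].astype(np.float32)
  if len(p)>3: print("rim",len(p),cv2.minEnclosingCircle(C(p[:,:2])))
save(f,"final.png",(230,150,380,300),4)
E
```

```text
350 [ 0.6461  0.0734 -0.0376]
347 [ 0.646   0.0735 -0.0375]
352 [ 0.6464  0.0733 -0.0366]
bow 81 [0.6343 0.0743 0.0897] 0.09405904668458422
rim 231 ((0.43625712394714355, 0.032675642520189285), 0.051159922033548355)
```

View pics/final.png

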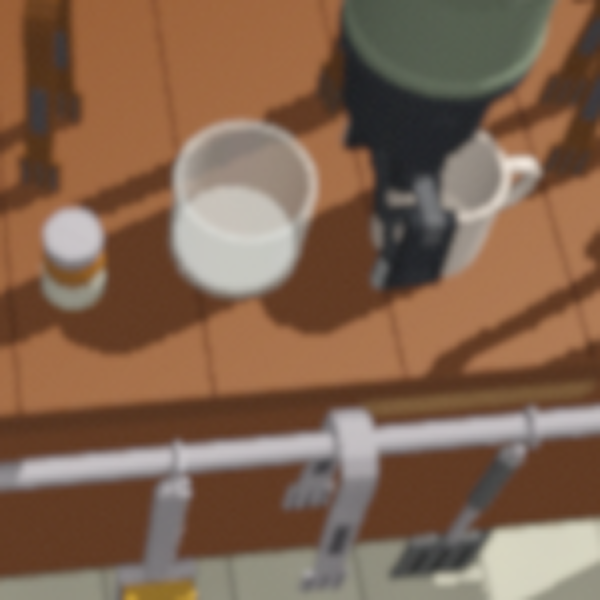

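The tongs hang at rest astride the bar at (350,440), midway between the hooks at (178,455) and (530,425). The canister stands upright at (240,210). I'll hand the job in.

```bash
python3 -c "
from workcell import bot
print(bot.job_done())"
```

```text
the job is handed in; nothing more can be done
None
```

I handed the job in at about 28 s; no verdict came back. The tongs hang at rest astride the rail midway between brush and spatula, the dial points at its third mark, and the canister stands upright where it was.

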